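# Load the fossil blank and set the grinder's feed lever for its stone

### The job

Take the fossil blank out of the red bay of the blue rack by its two ends, lay it flat on the black rubber pad and let go, then take it again across its narrow width and lay it flat in the grinder's saddle, centred on the steel seat between the two end stops. Only then lift the black-knobbed feed lever out of its middle notch, throw it over to the notch whose colour disc matches that stone (ochre or dark slate), let it drop fully home and release it. Leave the other blank in its bay and do not disturb the other things on the bench.

Things in the scene. Friction and masses are not known exactly. Their poses are not given: they have to be found in the camera images.
- stone_ochre: fossil blank: ochre (sandy yellow-brown) stone block with a spiral fossil on top, 62 mm long (own x) x 34 mm wide (own y) x 32 mm high, about 175 g; origin at the centre of its underside. Starts lying in one of the two bays of the rack, long axis along the rack's x
- stone_slate: fossil blank: dark slate-grey stone block with a spiral fossil on top, 62 mm long (own x) x 34 mm wide (own y) x 32 mm high, about 175 g; origin at the centre of its underside. Starts lying in one of the two bays of the rack, long axis along the rack's x
- rack: blue rack, base 134 (x) x 116 (y) x 6 mm with three upright ribs along x (40 mm long, 6 mm thick, tops 42 mm above the bench) that make two bays 40 mm wide; stones stand out 11 mm past the ribs at each end, and only the ends can be gripped. Origin under its centre
- bay_red (a point): floor centre (6 mm above the bench) of the bay with the red floor and red outer rib, rack y = +23 mm: the stone to be worked lies here at the start
- bay_plain (a point): floor centre (6 mm above the bench) of the plain blue bay, rack y = -23 mm: the stone here stays
- pad: black rubber pad fixed on the bench, 120 (x) x 140 (y) x 6 mm thick; origin at the centre of its underside
- saddle_top (a point): centre of the top of the steel seat on the left of the teal grinder's deck, 72 mm above the bench, 12 mm above the deck; 40 mm wide (x), open on both x sides; end stops (44 mm wide, tops 36 mm above the seat) with inner faces at y = +-34 mm. The stone lies with its long axis along this y. Axes are the grinder's: x to its rear, y to its left, z up
- lever_pivot (a point): the point on the grinder, 85 mm above the bench, where the feed lever's upright swing axis and its level lift axis meet; axes are the grinder's. The lever points along -x from here in the middle notch
- lever_swing (a joint): angle of the feed lever about the upright axis through lever_pivot, rad: 0 in the middle (neutral) notch; the working notches are at -0.55 (knob over to grinder +y, left) and +0.55 (knob over to -y, right). Limits +-0.62
- lever_lift (a joint): angle by which the lever is raised about a level axis through lever_pivot, rad: 0 to 0.01 when down in a notch, 0.22 or more (knob raised 33 mm) clears the teeth between notches, limit 0.40; weight and a light spring (about 3 N at the knob) press it down
- lever_knob (a point): middle of the black upright knob at the lever's end, 155 mm from the pivot axis and 109 mm above the bench when down: a cylinder 26 mm across and 40 mm tall, to be gripped from above
- lever_index (a point): point on the steel lever bar (12 mm thick), 128 mm from the pivot: it stands over the colour disc when the lever is in that disc's notch
- disc_ochre: ochre disc 28 mm across, 4 mm thick, on the quadrant in front of one working notch, 128 mm from lever_pivot; which side it is on varies; origin under its centre
- disc_slate: dark slate-grey disc 28 mm across, 4 mm thick, on the quadrant in front of the other working notch, 128 mm from lever_pivot; origin under its centre
- hammer: geologist's hammer lying on the right of the bench, about 280 mm long; origin at the middle of its underside
- brush: dusting brush lying left of the grinder; origin at the middle of its underside
- jar: glass jar with white cap, 60 mm across, 90 mm tall; origin under its centre
- cup: white cup, 72 mm across, 85 mm tall; origin under its centre
- lump_yellow: yellow rough rock, 68 mm across, 39 mm tall; origin under its centre
- lump_white: white rough rock, 60 mm across, 29 mm tall; origin under its centre
Mind the look-alikes: they are no part of the job. Leave any pink look-alike of the stone_slate alone.

How it is judged:
On the way, in this order (a step that is already met when the one before it is completed fails the run):
1. the stone from the red bay lies flat on the rubber pad, let go (((x of stone_ochre in the frame of pad between -0.055 and 0.055 m and y of stone_ochre in the frame of pad between -0.065 and 0.065 m and z of stone_ochre in the frame of pad between 0.002 and 0.01 m and angle between stone_ochre's own z axis and vertical below 0.08 rad and linear speed of stone_ochre below 0.02 m/s and contact force between the fingers and stone_ochre below 0.3 N and distance between stone_slate and bay_plain below 0.016 m and angle between stone_slate's own z axis and vertical below 0.1 rad) or (x of stone_slate in the frame of pad between -0.055 and 0.055 m and y of stone_slate in the frame of pad between -0.065 and 0.065 m and z of stone_slate in the frame of pad between 0.002 and 0.01 m and angle between stone_slate's own z axis and vertical below 0.08 rad and linear speed of stone_slate below 0.02 m/s and contact force between the fingers and stone_slate below 0.3 N and distance between stone_ochre and bay_plain below 0.016 m and angle between stone_ochre's own z axis and vertical below 0.1 rad))), for 0.2 s.
2. that stone lies in the saddle, let go, with the lever still in its middle notch (((x of stone_ochre in the frame of saddle_top between -0.009 and 0.009 m and y of stone_ochre in the frame of saddle_top between -0.007 and 0.007 m and z of stone_ochre in the frame of saddle_top between -0.004 and 0.004 m and angle between stone_ochre's own z axis and vertical below 0.08 rad and angle between the x axis of stone_ochre and the y axis of saddle_top, either way round below 0.14 rad and linear speed of stone_ochre below 0.02 m/s and contact force between the fingers and stone_ochre below 0.3 N and distance between stone_slate and bay_plain below 0.016 m and angle between stone_slate's own z axis and vertical below 0.1 rad and value of joint lever_swing between -0.06 and 0.06 rad and value of joint lever_lift below 0.03 rad) or (x of stone_slate in the frame of saddle_top between -0.009 and 0.009 m and y of stone_slate in the frame of saddle_top between -0.007 and 0.007 m and z of stone_slate in the frame of saddle_top between -0.004 and 0.004 m and angle between stone_slate's own z axis and vertical below 0.08 rad and angle between the x axis of stone_slate and the y axis of saddle_top, either way round below 0.14 rad and linear speed of stone_slate below 0.02 m/s and contact force between the fingers and stone_slate below 0.3 N and distance between stone_ochre and bay_plain below 0.016 m and angle between stone_ochre's own z axis and vertical below 0.1 rad and value of joint lever_swing between -0.06 and 0.06 rad and value of joint lever_lift below 0.03 rad))), for 0.2 s.
At the end, for the whole second after the job is handed in: The stone from the red bay lies flat and still in the saddle (9 mm across, 7 mm along, 0.14 rad turn, 0.08 rad tilt), the other stone is within 16 mm of the plain bay's centre, and the released lever is down (lift under 0.03 rad) in the notch of the matching disc (12 mm) (((x of stone_ochre in the frame of saddle_top between -0.009 and 0.009 m and y of stone_ochre in the frame of saddle_top between -0.007 and 0.007 m and z of stone_ochre in the frame of saddle_top between -0.004 and 0.004 m and angle between stone_ochre's own z axis and vertical below 0.08 rad and angle between the x axis of stone_ochre and the y axis of saddle_top, either way round below 0.14 rad and linear speed of stone_ochre below 0.02 m/s and contact force between the fingers and stone_ochre below 0.3 N and distance between stone_slate and bay_plain below 0.016 m and angle between stone_slate's own z axis and vertical below 0.1 rad and horizontal distance between lever_index and disc_ochre below 0.012 m and value of joint lever_lift below 0.03 rad and velocity of joint lever_swing between -0.1 and 0.1 rad/s) or (x of stone_slate in the frame of saddle_top between -0.009 and 0.009 m and y of stone_slate in the frame of saddle_top between -0.007 and 0.007 m and z of stone_slate in the frame of saddle_top between -0.004 and 0.004 m and angle between stone_slate's own z axis and vertical below 0.08 rad and angle between the x axis of stone_slate and the y axis of saddle_top, either way round below 0.14 rad and linear speed of stone_slate below 0.02 m/s and contact force between the fingers and stone_slate below 0.3 N and distance between stone_ochre and bay_plain below 0.016 m and angle between stone_ochre's own z axis and vertical below 0.1 rad and horizontal distance between lever_index and disc_slate below 0.012 m and value of joint lever_lift below 0.03 rad and velocity of joint lever_swing between -0.1 and 0.1 rad/s))); the robot touches nothing.
It fails at once if the hammer, brush, jar, cup or a rough rock is knocked more than 30 mm from its place (distance of any of hammer, brush, jar, cup, lump_yellow, lump_white from where it was at the start of the episode above 0.03 m).
It fails at once if the lever is thrown out of its middle notch before the stone has left the rack and lies in the saddle ((value of joint lever_swing above 0.2 rad or value of joint lever_swing below -0.2 rad) and not (distance between any of stone_ochre, stone_slate and saddle_top below 0.02 m)).
It fails at once if the stone of the plain bay is lifted while the other one lies in the red bay ((height (world z) of stone_slate above 0.04 m and distance between stone_ochre and bay_red below 0.02 m) or (height (world z) of stone_ochre above 0.04 m and distance between stone_slate and bay_red below 0.02 m)).
It also fails if it takes over 61 s, if anything falls off the work surface, if the arm or the gripper's body presses on something with over 40 N, if the wrist force passes 120 N, or if a joint passes its speed limit or range.

### The arm

A 6-joint arm with a two-finger parallel gripper is mounted at the origin on the work surface. World frame = base frame: x ahead of the robot, y to its left, z up, the work surface at z = 0. Lengths are in m, angles in rad, forces in N, time in s.
With the tool pointing down it reaches from about 0.25 to 0.775 m from the base axis. Payload 4 kg.
Tool frame: the origin (TCP) lies midway between the tips of the shut fingers; the grasp point (between the pads) lies 19 mm behind it; z points along the fingers, y is the line along which they close (so a half turn about z gives the same grasp; the last joint's range is limited). The gripper opens to 94 mm and grips with 3 to 60 N. Pads are 16 mm wide; open, the fingers measure 119 mm over their backs; the gripper's body (75 mm by 177 mm) begins 78 mm behind the grasp point.
Start: joints at [-1.298, 0.087, 1.371, -0, 1.684, -0.103], TCP at [0.202, -0.512, 0.206] pointing down, gripper open.
Joint ranges: [-3.1, 3.1], [-0.76, 2.03], [0.27, 2.55], [-1.08, 4.22], [0.17, 2.65], [-2.57, 2.57]. Speed limits (rad/s): [2.79, 2.79, 3.14, 3.14, 3.14, 3.14].

### API

Orientations are given as [roll, pitch, yaw] about the fixed x, y, z axes, in that order (R = Rz(yaw) Ry(pitch) Rx(roll)).
In Python, from bench import robot gives the robot as it stands. The module is installed in compiled form; this text tells all that it offers.
- The arm moves only by the tool arm_command, never from a script. Its argument "targets" is a list of rows, each a list of 4 numbers: the shift along the world's x, y, z as a fraction of full scale, then the turn about the world's z as a fraction of full scale. A call has 1 to 8 rows; each row is the pose to reach, as a shift and turn from the pose commanded when the call began; what a row does not reach only later rows make up. Full scale, the value 1, is 0.5 m for a shift and 120 degrees for a turn. A row lasts 1/12 s, in which the tool goes at most 41.7 mm and 7.16 degrees, less where a joint would pass 70% of its speed; a pose out of reach is approached as far as the arm can. A call with a number of a shift or a turn outside -1 to 1 is refused whole. A call with a gripper value outside its range is refused whole. "claw" is the closure, from 0 (fully open) to 1 (shut), set as the call begins (left out, the last holds). The fingers move at their own pace and stop on an object; the grip force is fixed at half the most. Time passes only in rows, so rows that repeat a pose let the fingers close. It gives the time, the measured TCP pose, the force, the opening and the grip force at its end, in the units of the state.
- robot.get_obs(): the state, without advancing time (a new reading comes with each control period).
- robot.snapshot(name): name is "side" or "top"; returns the picture (420x560x3 uint8, red, green, blue); there is no depth.
- robot.camera_info(name): a dict with "vfov" (degrees; the focal length in pixels is half the picture's height over the tangent of half this angle, whatever the lens; pixels are square), "cx", "cy" (the principal point, pixels), "k1" (the pictures are not rectified: a ray, as slopes to the right and down, at radius r is drawn at 1 + k1 r^2 times it, then the intrinsics apply), "extrinsics" (4x4, takes a point from camera to world coordinates). Camera axes: x right, y up, looking along -z (the intrinsics and any distortion apply to the point x, -y, -z); pixel columns grow to the right and rows downward; lengths in m; the calibration is good to about 2 mm. A picture is of the moment at which its call begins. camera_info takes no time and is no camera call.
- robot.close_job(): hands the job in; it is judged then, once.
The state is a dict: "time": time; "joint_positions": joint angles; "qvel": joint speeds; "joint_torque": joint torques, N m; "tool_pos": TCP position; "ee_rot": TCP orientation; "wrist_force": force on the tool from outside, world axes, zero at the start; "wrist_torque": the same for the moment, N m; "width": finger opening in m; "finger_force": force on a finger pad.
Only numpy, scipy, OpenCV 4.12 (cv2) and the standard library are available. Lean on these libraries where they do the work, as an engineer would, in place of code of your own. Each camera call takes 0.05 s, during which the arm holds its last target. There are 200 camera calls.

## Working session

There is one attempt and no reset: what is moved stays moved. The work goes in short steps, Python scripts to look and compute and a tool call to move; the robot and the scene stay as the last step left them, time stands still between calls to the robot, and variables do not carry over. Pictures are saved under pics/ and viewed, at most 10 in all, crops included, and the job is handed in when it is done.

Besides the shell and the picture viewer there is one more tool, called after "Request:" as name(argument=value, ...), one argument or row to a line, values as JSON. arm_command: Moves the arm, as the interface text tells. Shift numbers are shares of 0.5 m and turn numbers shares of 120 degrees, none past 1 either way. Its arguments: {"type":"object","properties":{"targets":{"type":"array"},"claw":{"type":"number"}},"required":["targets"]}

```bash
mkdir -p pics
cat > h.py <<'E'
import numpy as np, cv2
from bench import robot
def cam(n):
    i=robot.camera_info(n); f=210/np.tan(np.radians(i['vfov'])/2)
    return i,f,np.array(i['extrinsics'])
def pix2w(n,u,v,z):
    i,f,E=cam(n); d=np.array([(u-i['cx'])/f,(v-i['cy'])/f]); s=d.copy()
    for _ in range(30): s=d/(1+i['k1']*(s@s))
    r=E[:3,:3]@np.array([s[0],-s[1],-1]); o=E[:3,3]
    return o+r*(z-o[2])/r[2]
def w2pix(n,p):
    i,f,E=cam(n); c=E[:3,:3].T@(np.array(p)-E[:3,3]); s=np.array([c[0],-c[1]])/-c[2]
    s=s*(1+i['k1']*(s@s)); return s*f+[i['cx'],i['cy']]
def snap(n,name,crop=None,k=1):
    im=robot.snapshot(n)
    if crop: x0,y0,x1,y1=crop; im=im[y0:y1,x0:x1]
    im=cv2.resize(im,None,fx=k,fy=k,interpolation=cv2.INTER_CUBIC)
    cv2.imwrite(f'pics/{name}.png',im[:,:,::-1])
E
python3 - <<'E'
from h import *
snap('top','t0',k=1.42); snap('side','s0',k=1.42)
for n in('top','side'): print(robot.camera_info(n))
print(robot.get_obs())
E
```

```text
{'vfov': 48.29410657176672, 'cx': 280.47571655946894, 'cy': 215.31686944822712, 'k1': -0.03913801282537384, 'extrinsics': array([[ 0.01552463,  0.98961653, -0.14289198,  0.39512631],
       [-0.9998199 ,  0.0138042 , -0.0130236 , -0.01923929],
       [-0.01091586,  0.14306843,  0.9896526 ,  1.21259026],
       [ 0.        ,  0.        ,  0.        ,  1.        ]])}
{'vfov': 51.95509888879968, 'cx': 280.66811724970887, 'cy': 209.68520058915573, 'k1': -0.05292288130681902, 'extrinsics': array([[-0.84373785,  0.29507048, -0.44837467,  0.07465293],
       [-0.53614489, -0.42346748,  0.73022185,  0.79948354],
       [ 0.02559482,  0.85650961,  0.51549607,  0.64417874],
       [ 0.        ,  0.        ,  0.        ,  1.        ]])}
{'time': 0.1, 'joint_positions': array([-1.29810453e+00,  8.78777876e-02,  1.37209235e+00, -1.77937783e-05,
        1.68356195e+00, -1.03139226e-01]), 'qvel': array([ 0.00013331, -0.00102055, -0.00200984,  0.00067731,  0.00023843,
        0.00019346]), 'joint_torque': array([ 2.69806958e-03, -3.41252732e+01, -3.03301978e+01,  7.20506231e-02,
        3.03966645e-02, -9.62682589e-05]), 'tool_pos': array([ 0.20171485, -0.51115825,  0.20442847]), 'ee_rot': array([-3.13966171e+00, -1.82086084e-04,  3.75828864e-01]), 'wrist_force': array([-0.46365684,  0.02187848, -0.06812638]), 'wrist_torque': array([-0.04202551,  0.00056728,  0.03263408]), 'finger_force': 0.0, 'width': 0.09376046385471198}
```

View pics/t0.png

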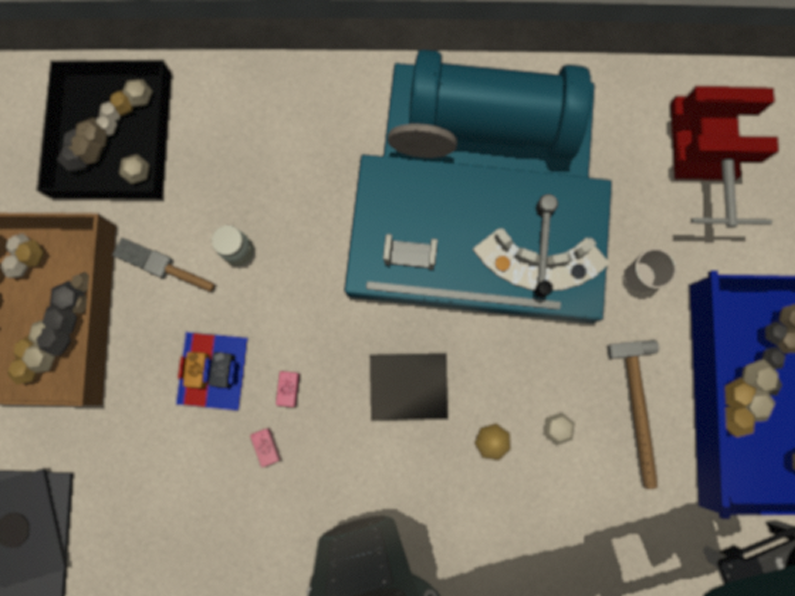

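View pics/s0.png

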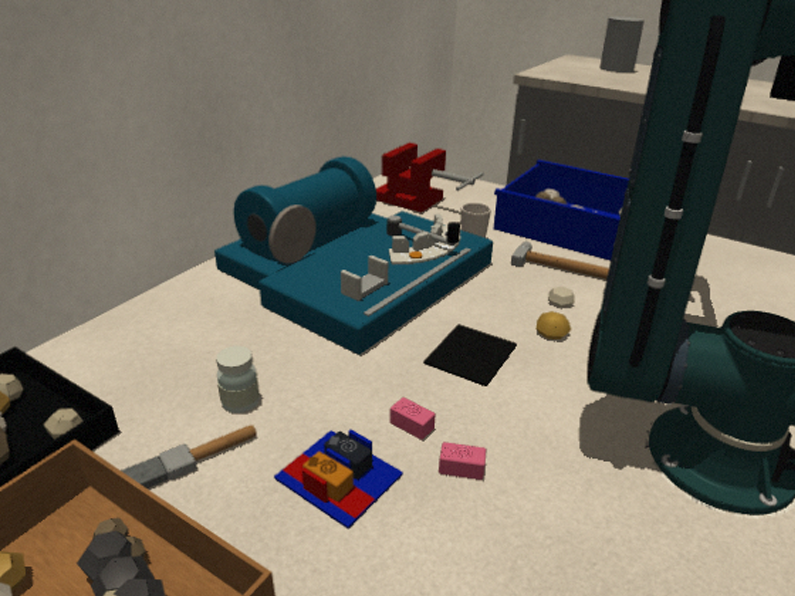

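The top view shows the ochre block over the red floor (195,370 in the enlarged picture) and the slate block in the plain bay (222,370). Two pink look-alikes are at (288,388) and (265,447). The pad is at (409,386), the seat at (411,252) and the knob at (544,289). The ochre disc is on the left at (502,264) and the slate disc on the right at (579,271). The side view agrees. Next I'll take enlarged crops to confirm and measure.

Run:
```python
from h import *
snap('top','c1',(115,225,215,300),8)
snap('top','c2',(250,110,440,240),4.2)
```

```text
(no output)
```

View pics/c1.png

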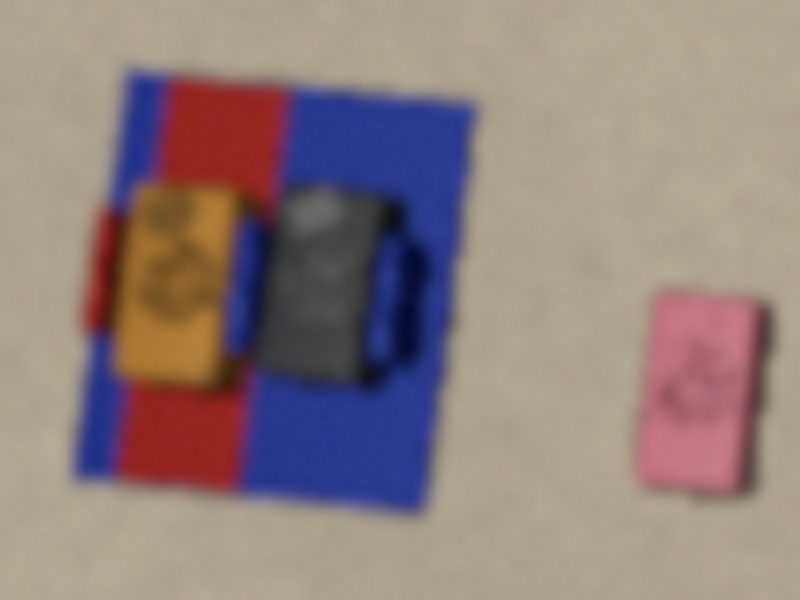

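View pics/c2.png

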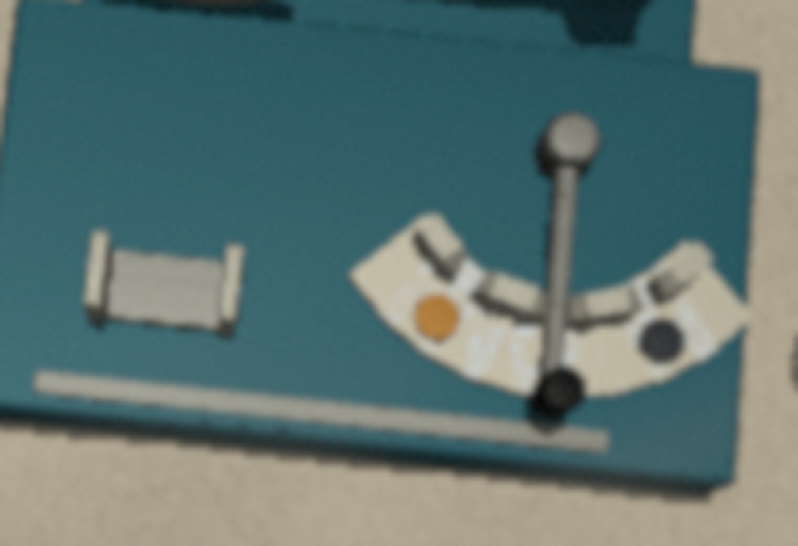

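The rack crop confirms the ochre stone (corners 135,184 / 243,186 / 218,387 / 115,377) lies in the red bay. Its neighbours are the slate stone and a pink look-alike at (702,392). The grinder crop shows the seat corners (110,248 / 225,260 / 221,327 / 106,318), the knob (560,390), the ochre disc (437,317) and the slate disc (661,341).

Run:
```python
from h import *
np.set_printoptions(precision=4,suppress=True)
def P(pts,ox,oy,k,z): return np.array([pix2w('top',ox+(u+.5)/k-.5,oy+(v+.5)/k-.5,z) for u,v in pts])
def rep(n,q):
    m=q.mean(0); e=[np.linalg.norm(q[i]-q[(i+1)%4]) for i in range(4)]
    d=(q[0]+q[1]-q[2]-q[3])[:2]; print(n,m,'edges',np.array(e),'xaxis yaw deg',np.degrees(np.arctan2(d[1],d[0])))
rep('stone',P([(135,184),(243,186),(218,387),(115,377)],115,225,8,.038))
rep('rack',P([(130,70),(475,100),(425,512),(75,480)],115,225,8,.006))
rep('pad',P([(370,354),(446,353),(448,418),(371,420)],0,0,1.42,.006))
rep('seat',P([(110,248),(225,260),(221,327),(106,318)],250,110,4.2,.072))
k=P([(560,388)],250,110,4.2,.129)[0]; pv=P([(572,138)],250,110,4.2,.1)[0]
print('knob',k,'pivot',pv, k-pv)
print('discs',P([(437,317),(661,341)],250,110,4.2,.068))
print('lumps',P([(493/1.42,442/1.42)],0,0,1,.03))
```

```text
stone [0.4461 0.3562 0.038 ] edges [0.0345 0.0633 0.0329 0.0608] xaxis yaw deg -3.3368747802176033
rack [0.4462 0.3343 0.006 ] edges [0.1141 0.1329 0.1141 0.133 ] xaxis yaw deg -4.315569233011757
pad [ 0.4238 -0.0241  0.006 ] edges [0.1379 0.1165 0.1379 0.1183] xaxis yaw deg 2.094283581893674
seat [ 0.6534 -0.024   0.072 ] edges [0.0687 0.0406 0.0682 0.0425] xaxis yaw deg -2.5282193634892978
knob [ 0.5865 -0.2449  0.129 ] pivot [ 0.7401 -0.2605  0.1   ] [-0.1536  0.0156  0.029 ]
discs [[ 0.639  -0.1853  0.068 ]
 [ 0.6264 -0.318   0.068 ]]
lumps [[ 0.3278 -0.1728  0.03  ]]
```

Run:
```python
from h import *
k=1.42
for n,u,v,z in[('top',440,158,.12),('top',500,128,.12),('top',500,75,.18)]: print(n,u,v,pix2w(n,u/k,v/k,z))
# heights: project column at wheel/drum in side view
for z in(.1,.15,.2,.25): print(z,w2pix('side',(.77,-.02,z))*k,w2pix('side',(.81,-.1,z))*k)
```

```text
top 440 158 [ 0.81021873 -0.07253176  0.12      ]
top 500 128 [ 0.86602726 -0.17602774  0.12      ]
top 500 75 [ 0.93318134 -0.16834268  0.18      ]
0.1 [315.76771883 253.55022476] [325.17282451 234.18268562]
0.15 [314.64115073 230.12840846] [324.31602132 211.81838929]
0.2 [313.47882393 205.68211926] [323.43524243 188.54579861]
0.25 [312.28000247 180.15618384] [322.53021256 164.32013815]
```

Request:
arm_command(
  targets=[
    [0.06,0.2,0,0.06],
    [0.19,0.64,0,0.25],
    [0.19,0.64,0,0.25],
    [0.19,0.64,0,0.25],
    [0.19,0.64,0,0.25],
    [0.19,0.64,0,0.25],
    [0.19,0.64,0,0.25],
    [0.19,0.64,0,0.25],
  ],
  claw=0,
)

```text
time: 0.87
tool_pos: [0.2966, -0.1902, 0.2054]
ee_rot: [3.141, -0.0, 0.898]
wrist_force: [1.5, -0.6, -0.3]
width: 0.0937
finger_force: 0.0
```

Request:
arm_command(
  targets=[
    [0.18,0.64,0,0.2],
    [0.18,0.64,0,0.2],
    [0.18,0.64,0,0.2],
    [0.18,0.64,0,0.2],
    [0.18,0.64,0,0.2],
    [0.18,0.64,0,0.2],
    [0.18,0.64,0,0.2],
    [0.18,0.64,0,0.2],
  ],
)

```text
time: 1.53
tool_pos: [0.3866, 0.1303, 0.2056]
ee_rot: [3.141, -0.0, 1.319]
wrist_force: [0.9, -1.0, 0.9]
width: 0.0938
finger_force: 0.0
```

Request:
arm_command(
  targets=[
    [0.12,0.45,-0.1,0.085],
    [0.12,0.45,-0.2,0.085],
    [0.12,0.45,-0.2,0.085],
    [0.12,0.45,-0.2,0.085],
    [0.12,0.45,-0.2,0.085],
    [0.12,0.45,-0.2,0.085],
    [0.12,0.45,-0.2,0.085],
    [0.12,0.45,-0.2,0.085],
  ],
)

```text
time: 2.2
tool_pos: [0.4453, 0.3536, 0.1023]
ee_rot: [-3.137, 0.004, 1.499]
wrist_force: [0.3, -0.4, 0.8]
width: 0.0943
finger_force: 0.0
```

Request:
arm_command(
  targets=[
    [0.003,0.006,0,0],
    [0.003,0.006,-0.04,0],
    [0.003,0.006,-0.08,0],
    [0.003,0.006,-0.11,0],
    [0.003,0.006,-0.14,0],
    [0.003,0.006,-0.16,0],
    [0.003,0.006,-0.178,0],
    [0.003,0.006,-0.178,0],
  ],
)

```text
time: 2.87
tool_pos: [0.4477, 0.3546, 0.0158]
ee_rot: [-3.14, 0.001, 1.495]
wrist_force: [-0.1, 0.6, -0.1]
width: 0.0939
finger_force: 0.0
```

Request:
arm_command(
  targets=[
    [0,0,0,0],
    [0,0,0,0],
    [0,0,0,0],
    [0,0,0,0],
    [0,0,0,0],
    [0,0,0,0],
    [0,0,0,0],
    [0,0,0,0],
  ],
  claw=1,
)

```text
time: 3.53
tool_pos: [0.4483, 0.3563, 0.0171]
ee_rot: [3.141, -0.001, 1.496]
wrist_force: [-0.9, -0.1, 3.5]
width: 0.0617
finger_force: 30.0
```

Request:
arm_command(
  targets=[
    [0,0,0.02,0],
    [0,0,0.05,0],
    [0,0,0.09,0],
    [0,0,0.13,0],
    [0,0,0.16,0],
    [0,0,0.18,0],
    [0,0,0.18,0],
    [0,0,0.18,0],
  ],
)

```text
time: 4.2
tool_pos: [0.4483, 0.3559, 0.1066]
ee_rot: [3.141, -0.0, 1.496]
wrist_force: [-0.1, -0.4, -2.3]
width: 0.0619
finger_force: 30.0
```

Request:
arm_command(
  targets=[
    [0,-0.03,0,0],
    [-0.01,-0.08,0,0],
    [-0.02,-0.14,0,0],
    [-0.02,-0.2,0,0],
    [-0.03,-0.26,0,0],
    [-0.03,-0.32,0,0],
    [-0.04,-0.36,0,0],
    [-0.04,-0.38,0,0],
  ],
)

```text
time: 4.87
tool_pos: [0.4262, 0.1627, 0.1047]
ee_rot: [-3.138, 0.002, 1.494]
wrist_force: [-0.1, 0.6, -1.8]
width: 0.0616
finger_force: 30.0
```

Request:
arm_command(
  targets=[
    [0,-0.03,0,0],
    [-0.01,-0.08,0,0],
    [-0.01,-0.14,0,0],
    [-0.01,-0.2,0,0],
    [-0.01,-0.26,0,0],
    [-0.01,-0.32,0,0],
    [-0.01,-0.36,0,0],
    [-0.01,-0.38,0,0],
  ],
)

```text
time: 5.53
tool_pos: [0.4225, -0.0262, 0.1055]
ee_rot: [-3.14, 0.001, 1.494]
wrist_force: [0.4, 0.1, -1.1]
width: 0.0616
finger_force: 30.0
```

Request:
arm_command(
  targets=[
    [0,0,0,0],
    [0,0,-0.02,0],
    [0,0,-0.05,0],
    [0,0,-0.08,0],
    [0,0,-0.11,0],
    [0,0,-0.13,0],
    [0,0,-0.14,0],
    [0,0,-0.14,0],
  ],
)

```text
time: 6.2
tool_pos: [0.422, -0.0229, 0.0348]
ee_rot: [-3.138, -0.001, 1.498]
wrist_force: [-0.4, 0.3, -1.8]
width: 0.0617
finger_force: 30.0
```

Request:
arm_command(
  targets=[
    [0,0,-0.012,0],
    [0,0,-0.022,0],
    [0,0,-0.03,0],
    [0,0,-0.034,0],
    [0,0,-0.037,0],
    [0,0,-0.039,0],
    [0,0,-0.039,0],
    [0,0,-0.039,0],
  ],
)

```text
time: 6.87
tool_pos: [0.4234, -0.0242, 0.0172]
ee_rot: [3.141, 0.0, 1.496]
wrist_force: [0.3, 0.6, -1.0]
width: 0.0619
finger_force: 30.0
```

Request:
arm_command(
  targets=[
    [0,0,0,0],
    [0,0,0,0],
    [0,0,0,0],
    [0,0,0,0],
    [0,0,0,0],
    [0,0,0,0],
    [0,0,0,0],
  ],
  claw=0,
)

```text
time: 7.45
tool_pos: [0.4233, -0.0241, 0.017]
ee_rot: [3.141, -0.0, 1.496]
wrist_force: [-0.7, 0.5, 0.0]
width: 0.0938
finger_force: 0.0
```

Request:
arm_command(
  targets=[
    [0,0,0.03,0],
    [0,0,0.07,0],
    [0,0,0.12,0],
    [0,0,0.12,-0.06],
    [0,0,0.12,-0.12],
    [0,0,0.12,-0.18],
    [0,0,0.12,-0.24],
    [0,0,0.12,-0.3],
  ],
)

```text
time: 8.12
tool_pos: [0.4232, -0.0241, 0.0771]
ee_rot: [3.141, -0.0, 0.865]
wrist_force: [1.4, -0.4, -0.7]
width: 0.0939
finger_force: 0.0
```

Request:
arm_command(
  targets=[
    [0,0,0,-0.058],
    [0,0,0,-0.116],
    [0,0,0,-0.174],
    [0,0,0,-0.232],
    [0,0,0,-0.29],
    [0,0,0,-0.348],
    [0,0,0,-0.406],
    [0,0,0,-0.448],
  ],
)

```text
time: 8.78
tool_pos: [0.4232, -0.0241, 0.0769]
ee_rot: [3.142, 0.0, -0.072]
wrist_force: [-0.1, -0.8, -0.8]
width: 0.0942
finger_force: 0.0
```

Request:
arm_command(
  targets=[
    [0,0,0,0],
    [0,0,-0.03,0],
    [0,0,-0.06,0],
    [0,0,-0.09,0],
    [0,0,-0.11,0],
    [0,0,-0.126,0],
    [0,0,-0.126,0],
    [0,0,-0.126,0],
  ],
)

```text
time: 9.45
tool_pos: [0.4231, -0.0241, 0.0139]
ee_rot: [3.142, 0.001, -0.066]
wrist_force: [-0.2, -0.1, 0.5]
width: 0.0942
finger_force: 0.0
```

Run:
```python
from h import *
snap('side','s1',(190,180,400,340),3.7)
```

```text
(no output)
```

View pics/s1.png

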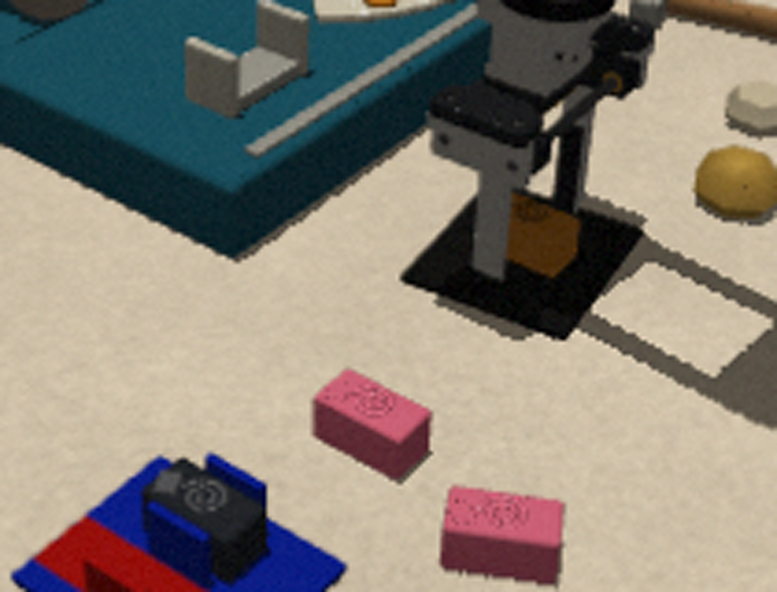

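The stone lies flat on the pad between the fingers (540,235), and the slate stone is still in its bay (205,510). I'll grip, and overlay the estimated saddle outline on both views as a check.

Request:
arm_command(
  targets=[
    [0,0,0,0],
    [0,0,0,0],
    [0,0,0,0],
    [0,0,0,0],
    [0,0,0,0],
    [0,0,0,0],
    [0,0,0,0],
    [0,0,0,0],
  ],
  claw=1,
)

```text
time: 10.17
tool_pos: [0.4232, -0.0241, 0.014]
ee_rot: [3.141, 0.0, -0.067]
wrist_force: [-0.2, 0.6, -0.2]
width: 0.0439
finger_force: 0.0
```

Run:
```python
from h import *
a=np.radians(-5.5);R=np.array([[np.cos(a),-np.sin(a)],[np.sin(a),np.cos(a)]]);c=np.array([.6534,-.024])
out=[]
for n,(x0,y0,w,h) in {'side':(230,170,60,45),'top':(262,160,60,45)}.items():
    im=robot.snapshot(n)[y0:y0+h,x0:x0+w].copy();k=8
    im=cv2.resize(im,None,fx=k,fy=k,interpolation=cv2.INTER_CUBIC)
    def draw(pts,z,col):
        q=[((w2pix(n,[*(c+R@np.array(p)),z])-[x0,y0]+.5)*k-.5) for p in pts]
        cv2.polylines(im,[np.round(q).astype(np.int32)],True,col,1)
    draw([(.02,.034),(.02,-.034),(-.02,-.034),(-.02,.034)],.072,(255,0,0))
    draw([(.022,.034),(-.022,.034)],.108,(255,255,0)); draw([(.022,-.034),(-.022,-.034)],.108,(255,255,0))
    out.append(im)
cv2.imwrite('pics/ov.png',np.vstack(out)[:,:,::-1][:, :]) if 0 else cv2.imwrite('pics/ov.png',cv2.resize(np.hstack(out),(800,300))[:,:,::-1])
```

```text
(no output)
```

View pics/ov.png

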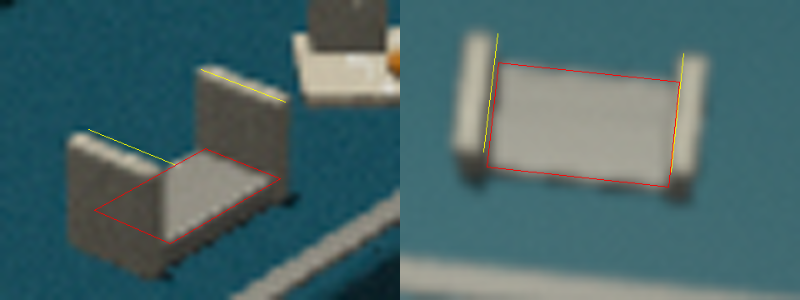

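The outline fits to within about 1 to 2 mm in both views. In the top view the left stop's inner face sits about 1 px outside the line, so I'll use a centre of (0.653, -0.0235) and 84.5° for the long axis.

Request:
arm_command(
  targets=[
    [0,0,0,0],
    [0,0,0,0],
    [0,0,0,0],
    [0,0,0,0],
  ],
)

```text
time: 10.6
tool_pos: [0.4232, -0.0239, 0.014]
ee_rot: [-3.141, 0.0, -0.067]
wrist_force: [-0.7, 0.9, -0.0]
width: 0.0338
finger_force: 30.0
```

Request:
arm_command(
  targets=[
    [0,0,0.02,0],
    [0,0,0.05,0],
    [0,0,0.1,0],
    [0,0,0.15,0.04],
    [0,0,0.2,0.09],
    [0,0,0.23,0.14],
    [0,0,0.25,0.19],
    [0,0,0.25,0.24],
  ],
)

```text
time: 11.27
tool_pos: [0.4248, -0.0246, 0.1427]
ee_rot: [3.137, -0.005, 0.441]
wrist_force: [0.1, 0.2, -0.7]
width: 0.0336
finger_force: 30.0
```

Request:
arm_command(
  targets=[
    [0.02,0,0,0.05],
    [0.05,0,0,0.1],
    [0.09,0,0,0.15],
    [0.13,0,0,0.2],
    [0.17,0,0,0.25],
    [0.21,0,0,0.3],
    [0.24,0,0,0.35],
    [0.26,0,0,0.4],
  ],
)

```text
time: 11.93
tool_pos: [0.5544, -0.0243, 0.139]
ee_rot: [-3.142, 0.0, 1.279]
wrist_force: [-0.2, 0.7, -1.9]
width: 0.0339
finger_force: 30.0
```

Request:
arm_command(
  targets=[
    [0.03,0,0,0.04],
    [0.07,0,0,0.07],
    [0.11,0,0,0.09],
    [0.15,0,0,0.097],
    [0.18,0,0,0.097],
    [0.2,0,0,0.097],
    [0.2,0,0,0.097],
    [0.2,0,0,0.097],
  ],
)

```text
time: 12.6
tool_pos: [0.653, -0.0243, 0.1386]
ee_rot: [-3.14, 0.0, 1.477]
wrist_force: [-0.1, 0.8, -1.8]
width: 0.0338
finger_force: 30.0
```

Request:
arm_command(
  targets=[
    [0,0.0015,-0.015,0],
    [0,0.0015,-0.04,0],
    [0,0.0015,-0.06,0],
    [0,0.0015,-0.075,0],
    [0,0.0015,-0.085,0],
    [0,0.0015,-0.09,0],
    [0,0.0015,-0.09,0],
    [0,0.0015,-0.09,0],
  ],
)

```text
time: 13.27
tool_pos: [0.6533, -0.0234, 0.0941]
ee_rot: [3.141, 0.0, 1.477]
wrist_force: [-0.2, 0.4, -0.9]
width: 0.034
finger_force: 30.0
```

Run:
```python
from h import *
snap('side','s2',(215,155,315,230),7)
```

```text
(no output)
```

View pics/s2.png

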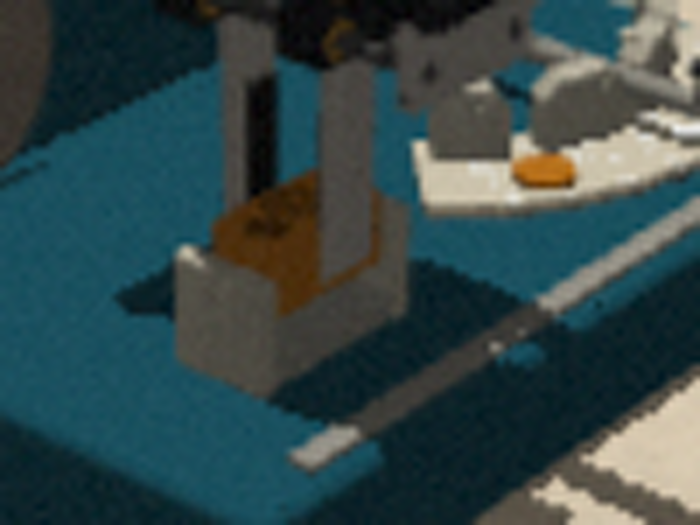

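The stone (300,245) has gone down between the stops with no contact force. I'll lower the last 14 mm, then open partway so the fingers stay clear of the rail.

Request:
arm_command(
  targets=[
    [0,0,-0.008,0],
    [0,0,-0.014,0],
    [0,0,-0.019,0],
    [0,0,-0.023,0],
    [0,0,-0.025,0],
    [0,0,-0.027,0],
    [0,0,-0.027,0],
    [0,0,-0.027,0],
  ],
)

```text
time: 13.98
tool_pos: [0.6532, -0.0234, 0.0805]
ee_rot: [3.141, 0.0, 1.477]
wrist_force: [-0.7, 0.5, -2.2]
width: 0.0336
finger_force: 30.0
```

Request:
arm_command(
  targets=[
    [0,0,-0.001,0],
    [0,0,-0.002,0],
    [0,0,-0.002,0],
  ],
)

```text
time: 14.23
tool_pos: [0.6534, -0.0234, 0.08]
ee_rot: [3.141, 0.0, 1.477]
wrist_force: [0.0, -0.8, 1.0]
width: 0.0334
finger_force: 30.0
```

Request:
arm_command(
  targets=[
    [0,0,0,0],
    [0,0,0,0],
    [0,0,0,0],
    [0,0,0,0],
    [0,0,0,0],
    [0,0,0,0],
    [0,0,0,0],
  ],
  claw=0.36,
)

```text
time: 14.82
tool_pos: [0.6532, -0.0233, 0.0795]
ee_rot: [3.142, 0.0, 1.477]
wrist_force: [1.5, -0.2, 0.1]
width: 0.06
finger_force: 0.0
```

Request:
arm_command(
  targets=[
    [0,0,0.02,0],
    [0,0,0.05,0],
    [0,0,0.1,0],
    [0,0,0.15,0],
    [0,0,0.2,0],
    [0,0,0.25,0],
    [0,0,0.25,0],
    [0,0,0.25,0],
  ],
)

```text
time: 15.48
tool_pos: [0.6544, -0.0234, 0.2076]
ee_rot: [3.136, 0.0, 1.477]
wrist_force: [0.2, -0.1, -0.3]
width: 0.0603
finger_force: 0.0
```

Request:
arm_command(
  targets=[
    [-0.01,-0.04,0,-0.05],
    [-0.03,-0.1,0,-0.11],
    [-0.05,-0.16,0,-0.17],
    [-0.07,-0.22,0,-0.23],
    [-0.08,-0.28,0,-0.29],
    [-0.1,-0.34,0,-0.35],
    [-0.12,-0.4,0,-0.41],
    [-0.135,-0.445,0,-0.46],
  ],
)

```text
time: 16.15
tool_pos: [0.5838, -0.2478, 0.202]
ee_rot: [-3.139, 0.003, 0.506]
wrist_force: [0.2, 0.1, 0.2]
width: 0.06
finger_force: 0.0
```

Request:
arm_command(
  targets=[
    [0,0,0,-0.06],
    [0,0,0,-0.12],
    [0,0,0,-0.18],
    [0,0,0,-0.24],
    [0,0,0,-0.291],
    [0,0,0,-0.291],
    [0,0,0,-0.291],
    [0,0,0,-0.291],
  ],
)

```text
time: 16.82
tool_pos: [0.5853, -0.2456, 0.2033]
ee_rot: [-3.141, 0.002, -0.094]
wrist_force: [0.7, -0.2, -0.0]
width: 0.0604
finger_force: 0.0
```

Run:
```python
from h import *
o=robot.get_obs();print(o['tool_pos'],o['ee_rot'])
t=robot.snapshot('top')[110:240,250:440]; s=robot.snapshot('side')[110:240,200:390]
im=cv2.resize(np.hstack([t,s]),None,fx=2.1,fy=2.1,interpolation=cv2.INTER_CUBIC)
cv2.imwrite('pics/ts.png',im[:,:,::-1])
```

```text
[ 0.58529819 -0.24555449  0.2032728 ] [-3.14085730e+00  1.93744756e-03 -9.38700498e-02]
```

View pics/ts.png

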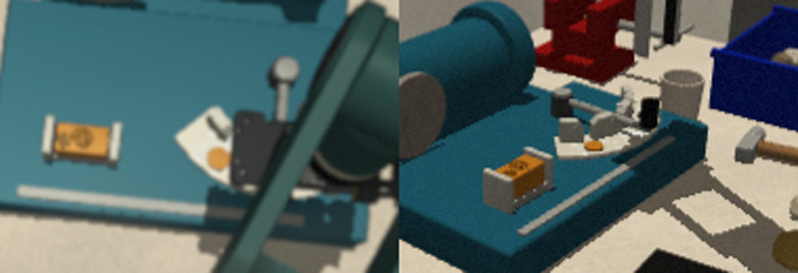

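The stone sits centred in the saddle (82,140) and is clear of the fingers, and the lever is still in the middle. I'll descend on the knob.

Request:
arm_command(
  targets=[
    [0.002,0,-0.03,0],
    [0.002,0,-0.06,0],
    [0.002,0,-0.1,0],
    [0.002,0,-0.14,0],
    [0.002,0,-0.17,0],
    [0.002,0,-0.19,0],
    [0.002,0,-0.205,0],
    [0.002,0,-0.205,0],
  ],
)

```text
time: 17.58
tool_pos: [0.5859, -0.2454, 0.1001]
ee_rot: [-3.14, 0.003, -0.096]
wrist_force: [0.1, -1.2, -0.3]
width: 0.0599
finger_force: 0.0
```

Request:
arm_command(
  targets=[
    [0,0,0,0],
    [0,0,0,0],
    [0,0,0,0],
    [0,0,0,0],
    [0,0,0,0],
    [0,0,0,0],
    [0,0,0,0],
    [0,0,0,0],
  ],
  claw=1,
)

```text
time: 18.25
tool_pos: [0.5869, -0.246, 0.1024]
ee_rot: [3.141, -0.001, -0.096]
wrist_force: [0.1, -1.0, 0.6]
width: 0.0255
finger_force: 30.0
```

Request:
arm_command(
  targets=[
    [0.003,0,0.011,0],
    [0.006,-0.001,0.021,0],
    [0.009,-0.001,0.032,0],
    [0.013,-0.001,0.043,0],
    [0.017,-0.002,0.053,0],
    [0.021,-0.002,0.063,0],
    [0.026,-0.003,0.073,0],
    [0.031,-0.003,0.084,0],
  ],
)

```text
time: 18.92
tool_pos: [0.6023, -0.2473, 0.1441]
ee_rot: [-3.142, 0.001, -0.096]
wrist_force: [1.4, -1.5, -5.7]
width: 0.0255
finger_force: 30.0
```

Request:
arm_command(
  targets=[
    [0,0,0.005,0],
    [0,0,0.005,0],
    [0,0,0.005,0],
  ],
)

```text
time: 19.17
tool_pos: [0.6034, -0.2475, 0.1467]
ee_rot: [3.141, -0.003, -0.096]
wrist_force: [3.7, -0.6, -6.5]
width: 0.0252
finger_force: 30.0
```

Request:
arm_command(
  targets=[
    [0.003,0.019,0,-0.033],
    [0.006,0.037,0,-0.066],
    [0.012,0.056,0,-0.098],
    [0.018,0.073,0,-0.131],
    [0.025,0.091,0,-0.164],
    [0.034,0.108,0,-0.197],
    [0.044,0.124,0,-0.23],
    [0.055,0.139,0,-0.263],
  ],
)

```text
time: 19.83
tool_pos: [0.6305, -0.1777, 0.1466]
ee_rot: [-3.141, -0.002, -0.65]
wrist_force: [3.4, -1.5, -5.2]
width: 0.0251
finger_force: 30.0
```

Request:
arm_command(
  targets=[
    [0,0,0,0],
    [0,0,0,0],
    [0,0,0,0],
  ],
)

```text
time: 20.08
tool_pos: [0.6301, -0.1782, 0.1466]
ee_rot: [-3.141, -0.001, -0.646]
wrist_force: [4.8, -1.5, -5.8]
width: 0.0255
finger_force: 30.0
```

Run:
```python
from h import *
snap('side','s3',(270,130,370,205),6)
```

```text
(no output)
```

View pics/s3.png

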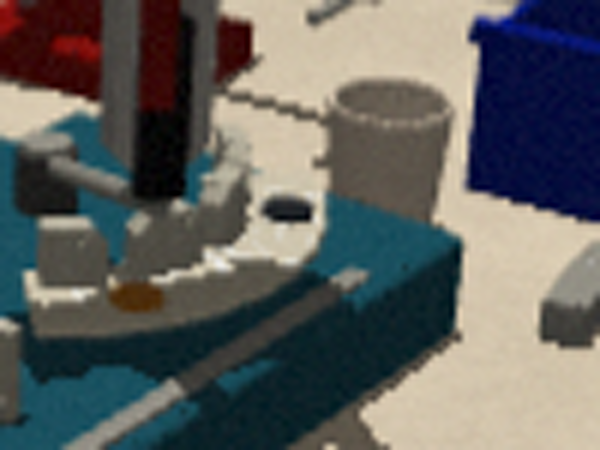

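The knob hangs above the ochre notch, with the disc at (137,297) in front of it. I'll lower it along the arc.

Request:
arm_command(
  targets=[
    [-0.005,0.004,-0.011,0],
    [-0.009,0.007,-0.022,0],
    [-0.012,0.009,-0.033,0],
    [-0.015,0.011,-0.044,0],
    [-0.018,0.014,-0.055,0],
    [-0.022,0.016,-0.066,0],
    [-0.024,0.018,-0.077,0],
    [-0.026,0.02,-0.089,0],
  ],
)

```text
time: 20.8
tool_pos: [0.6163, -0.1676, 0.102]
ee_rot: [3.141, 0.0, -0.647]
wrist_force: [-2.0, 2.0, 5.8]
width: 0.0254
finger_force: 30.0
```

Request:
arm_command(
  targets=[
    [0,0,0,0],
    [0,0,0,0],
    [0,0,0,0],
  ],
)

```text
time: 21.05
tool_pos: [0.6165, -0.1675, 0.103]
ee_rot: [-3.141, 0.0, -0.647]
wrist_force: [-2.4, 1.8, 4.1]
width: 0.0254
finger_force: 30.0
```

Request:
arm_command(
  targets=[
    [0,0,0,0],
    [0,0,0,0],
    [0,0,0,0],
    [0,0,0,0],
    [0,0,0,0],
    [0,0,0,0],
  ],
  claw=0.4,
)

```text
time: 21.55
tool_pos: [0.6167, -0.1679, 0.1017]
ee_rot: [3.141, 0.0, -0.647]
wrist_force: [0.2, 0.2, 0.5]
width: 0.0562
finger_force: 0.0
```

Request:
arm_command(
  targets=[
    [0,0,0.03,0],
    [0,0,0.08,0],
    [0,0,0.14,0],
    [0,0,0.2,0],
    [-0.06,0,0.25,0],
    [-0.12,0,0.25,0],
    [-0.18,0,0.25,0],
    [-0.24,0,0.25,0],
  ],
)

```text
time: 22.22
tool_pos: [0.4959, -0.1679, 0.2277]
ee_rot: [-3.141, -0.002, -0.647]
wrist_force: [0.2, 0.6, 0.8]
width: 0.0565
finger_force: 0.0
```

Request:
arm_command(
  targets=[
    [-0.07,0,0,0],
    [-0.14,0,0,0],
    [-0.2,0,0,0],
    [-0.26,0,0,0],
    [-0.3,0,0,0],
    [-0.3,0,0,0],
  ],
)

```text
time: 22.72
tool_pos: [0.3443, -0.1678, 0.2278]
ee_rot: [3.141, -0.002, -0.649]
wrist_force: [0.6, 0.8, 1.0]
width: 0.0562
finger_force: 0.0
```

Run:
```python
from h import *
t=robot.snapshot('top')[110:240,250:440]; s=robot.snapshot('side')[110:240,200:390]
im=cv2.resize(np.hstack([t,s]),None,fx=2.1,fy=2.1,interpolation=cv2.INTER_CUBIC)
cv2.imwrite('pics/fin.png',im[:,:,::-1])
```

```text
(no output)
```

View pics/fin.png

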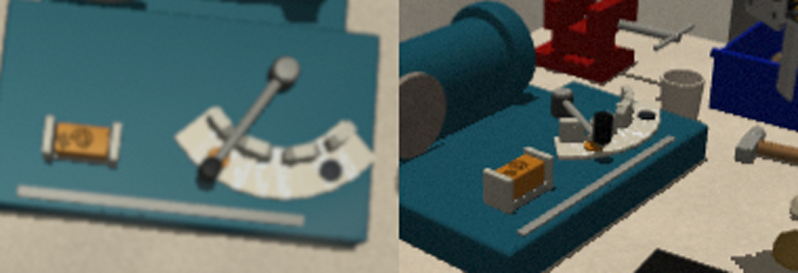

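The lever bar covers the ochre disc (knob at 208,172) and lies in the notch, with the stone in the saddle (82,140). I'll check the knob position against its expected "down" pixel and hand in.

Run:
```python
from h import *
for n,x0 in(('top',250),('side',200)):
  for z,p in((.129,(.617,-.168)),(.15,(.627,-.175))): print(n,z,(w2pix(n,[*p,z])-[x0,110])*2.1+[0 if n=='top' else 399,0])
im=cv2.imread('pics/fin.png').astype(int)
for a,b in((0,399),(399,798)):
  s=im[:, a:b].max(2); x0,y0=(190,150) if a==0 else (190,105)
  ys,xs=np.where(s[y0:y0+40,x0:x0+35]<50); print(xs.mean()+x0+a,ys.mean()+y0,ys.min()+y0)
print(robot.close_job())
```

```text
top 0.129 [210.23506571 165.44750737]
top 0.15 [219.11998387 152.83695965]
side 0.129 [604.07418162 113.71844077]
side 0.15 [601.0132757   95.83984347]
208.51602564102564 171.97115384615384 159
602.3825042881647 127.68782161234992 112
the job is handed in; nothing more can be done
None
```

I handed the job in at about 23 s. The last pictures show the ochre stone flat in the saddle and the released lever down in the ochre notch. The slate blank and the other bench items were not touched, and the hand-in call gave no verdict.

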